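Turn the condiment carousel to bring the squeeze bottle to the front

TASK

Push the condiment carousel round by the pegs on its rim, either way, until the tall squeeze bottle with the pointed nozzle stands at the front, in line with the steel pointer tongue of the foot. Push only: do not touch or lift the four things standing on the carousel, keep them upright and in their places, and leave everything else on the counter where it is. Finish with the carousel at rest and the fingers clear.

Things in the scene. Friction and masses are not known exactly. Their poses are not given: they have to be found in the camera images.
- foot: Fixed steel foot of the carousel: a round plate (150 mm diameter, 14 mm thick) on the counter with a flat dark-steel pointer tongue, 30 mm wide and 12 mm thick, with a wider arrowhead, that sticks out to 237 mm from the axis. Origin on the carousel's axis at counter height; the tongue points along the foot's own -x axis: that direction is 'front'. It lies lower than the disc and its pegs.
- turntable: Wooden disc, 230 mm diameter, 20 mm thick, turning on a vertical axis through its origin (underside centre, 50 mm above the counter). Eight level pegs, 14 mm thick, stick out of its rim to 175 mm from the axis, centre lines 60 mm above the counter, at 22.5, 67.5, 112.5 ... degrees from its own +x. Turns both ways without stops in reach, cannot tip, stays where left: friction 0.2 N m (1.3 N at a peg).
- bottle_spot (a point): Point on the disc's top, 66 mm from the axis along the disc's own -x axis, where the squeeze bottle stands at the start; it turns with the disc.
- squeeze_bottle: The bottle to bring to the front: white plastic, 54 mm diameter, 185 mm tall, with a pointed conical nozzle. Loose, about 0.25 kg; stands on the disc with its axis 66 mm from the disc's axis. Origin: centre of its underside.
- jar: White plastic jar with a flat lid, 56 mm diameter, 75 mm tall, loose on the disc, 66 mm from its axis. Origin: centre of its underside.
- mill: Dark turned-wood pepper mill, 54 mm diameter, 146 mm tall, loose on the disc, 66 mm from its axis. Origin: centre of its underside.
- shaker: Steel shaker with a domed top, 48 mm diameter, 95 mm tall, loose on the disc, 66 mm from its axis. Origin: centre of its underside.
- plates: Stack of twelve white plates, 170 mm diameter, 142 mm tall, on the counter to the left. Origin: centre of its underside. To be left alone.
- ramekin: White bowl, 80 mm diameter, 40 mm tall, on the counter. Origin: centre of its underside. To be left alone.
- ramekin2: A second white bowl, 80 mm diameter, 40 mm tall, on the counter. Origin: centre of its underside. To be left alone.
- spoon: Steel spoon lying on the counter. To be left alone.
- glass: Steel cup, 68 mm diameter, 110 mm tall, on the counter to the right. Origin: centre of its underside. To be left alone.
- oil: Green glass oil bottle, 64 mm diameter, 230 mm tall, on the counter at the left. Origin: centre of its underside. To be left alone.
Not all that is in view belongs to the job. What is shaped like the mill but green or yellow is not meant.

How it is judged:
By the outcome, as a careful person would: the job done as asked, in the order asked, and still so for the second after the job is handed in, with the robot touching nothing.
It also fails if it takes over 64 s, if anything falls off the work surface, if the arm or the gripper's body presses on something with over 40 N, if the wrist force passes 120 N, or if a joint passes its speed limit or range.

ROBOT

A 6-joint arm with a two-finger parallel gripper is mounted at the origin on the work surface. World frame = base frame: x ahead of the robot, y to its left, z up, the work surface at z = 0. Lengths are in m, angles in degrees, forces in N, time in s.
With the tool pointing down it reaches from about 0.3 to 0.875 m from the base axis. Payload 6.4 kg.
Tool frame: the origin (TCP) lies at the very end of the fingers, on their centre line; the grasp point (between the pads) lies 19 mm behind it; y points along the fingers, x is the direction in which the jaws open and shut, and the axes are right-handed (so a half turn about y gives the same grasp; the last joint's range is limited). The gripper opens to 85 mm and grips with 20 to 120 N. Pads are 22 mm wide; open, the fingers measure 114 mm over their backs; the gripper's body (76 mm by 85 mm) begins 54 mm behind the grasp point. The pads swing forward as they close: fully open they stand 13 mm farther back than shut.
Start: joints at [54.414, 10.359, 92.074, -0, 77.567, -11.82], TCP at [0.232, 0.526, 0.231] pointing down, gripper open.
Joint ranges: [-171.53, 171.53], [-51.25, 118.39], [17.06, 147.69], [-65.23, 245.23], [0, 150.52], [-178.68, 178.68]. Speed limits (degrees/s): [147.25, 147.25, 172.46, 180, 180, 180].

INTERFACE

Orientations are given as a 3x3 rotation matrix whose columns are the frame's x, y, z axes.
In Python, from workcell import robot, imaging gives the robot as it stands. Calls block until the motion is done:
- robot.goto(position, orientation): joint-space move of the TCP to a pose.
- robot.movel(position, orientation=None, vel=0.15, guard=None): straight line of the TCP; orientation=None keeps the orientation; vel is the mean speed in m/s. With guard (N) it stops when the force on the tool has changed by that much, and returns True; else False.
- robot.set_joints(angles): joint-space move.
- robot.gripper_to(opening, force=None): opening from 0.0 (shut) to 1.0 (fully open); force is the grip in N (None keeps the last); returns when the fingers have stopped.
- robot.hold(seconds).
- robot.inverse_kinematics(position, orientation): joint angles nearest the present ones, or None.
- robot.read_state(): the state.
- imaging.camera(name): name is "scene" or "top" or "wrist"; returns (picture, depth): 420x560x3 uint8, red, green, blue; 420x560 float32, m along the optical axis (not along the pixel's ray), 0 where there is no reading.
- imaging.camera_info(name): a dict with "vertical_fov" (degrees; the focal length in pixels is half the picture's height over the tangent of half this angle, whatever the lens; pixels are square), "cx", "cy" (the principal point, pixels), "position" and "attitude" of the camera in the world. Camera axes: x right, y down, z forward; pixel columns grow to the right and rows downward; lengths in m; the calibration is good to about 2 mm. The wrist camera is an equidistant fisheye: a pixel r from the principal point sees the ray r / f radians off the axis. A picture is of the moment at which its call begins: read the wrist's pose just before it. camera_info takes no time and is no camera call; for the wrist camera it gives the pose at the moment of the call.
A pose or a line that the arm cannot do raises robot.Unreachable and nothing moves.
- robot.sign_off(): hands the job in, once; it reports no verdict.
The state is a dict: "clock": time; "qpos": joint angles; "joint_vel": joint speeds; "joint_efforts": joint torques, N m; "position": TCP position; "eef_rot": TCP orientation; "ft_force": force on the tool from outside, world axes, zero at the start; "torque": the same for the moment, N m; "width": opening from 0.0 (shut) to 1.0 (fully open).
Only numpy, scipy, OpenCV 4.12 (cv2) and the standard library are available. Lean on these libraries where they do the work, as an engineer would, in place of code of your own. Each camera call takes 0.05 s, during which the arm holds its last target.

## Working session

There is one attempt and no reset: what is moved stays moved. The work goes in short steps, each a Python script; the robot and the scene stay as the last script left them, time stands still between calls to the robot, and variables do not carry over. Pictures are saved under pics/ and viewed, and the job is handed in when it is done.

```bash
mkdir -p pics; ls; cat > h.py <<'E'
import numpy as np, cv2
from workcell import robot, imaging
def snap(n,f):
    p,d=imaging.camera(n); cv2.imwrite('pics/%s.png'%f,cv2.cvtColor(p,cv2.COLOR_RGB2BGR)); np.savez('pics/%s.npz'%f,p=p,d=d); return p,d
def info(n):
    i=imaging.camera_info(n); f=210/np.tan(np.radians(i['vertical_fov'])/2); return i,f
def px2plane(n,u,v,z):
    i,f=info(n); R=np.array(i['attitude']); o=np.array(i['position'])
    r=R@np.array([(u-i['cx'])/f,(v-i['cy'])/f,1]); return o+r*(z-o[2])/r[2]
def pxd(n,u,v,d):
    i,f=info(n); return np.array(i['position'])+np.array(i['attitude'])@(np.array([(u-i['cx'])/f,(v-i['cy'])/f,1])*d)
def proj(n,P):
    i,f=info(n); c=np.array(i['attitude']).T@(np.array(P)-np.array(i['position'])); return c[0]/c[2]*f+i['cx'],c[1]/c[2]*f+i['cy']
E
python3 - <<'E'
from h import *
snap('scene','s0'); snap('top','t0')
for n in('scene','top'): print(imaging.camera_info(n))
s=robot.read_state(); print(s['clock'],s['eef_rot'])
E
```

```text
pics
{'vertical_fov': 48.924210781686746, 'cx': 291.6896762188705, 'cy': 214.52723907381704, 'position': array([ 1.2460041 , -0.45965767,  1.17572492]), 'attitude': array([[ 0.54954615,  0.6557716 , -0.51765107],
       [ 0.83535865, -0.42148583,  0.35288189],
       [ 0.01322733, -0.62634918, -0.77943039]])}
{'vertical_fov': 42.16634890913663, 'cx': 279.7502611662784, 'cy': 218.2415979522533, 'position': array([0.3565198 , 0.03136548, 1.65671788]), 'attitude': array([[ 9.06861240e-03, -9.95698018e-01,  9.22128926e-02],
       [-9.99958658e-01, -9.09136047e-03,  1.73380116e-04],
       [ 6.65706408e-04, -9.22106526e-02, -9.95739299e-01]])}
0.1 [[ 4.02968107e-01 -9.01333293e-04 -9.15213578e-01]
 [ 9.15212714e-01 -1.29326965e-03  4.02969000e-01]
 [-1.54682732e-03 -9.99998758e-01  3.03765265e-04]]
```

View pics/s0.png

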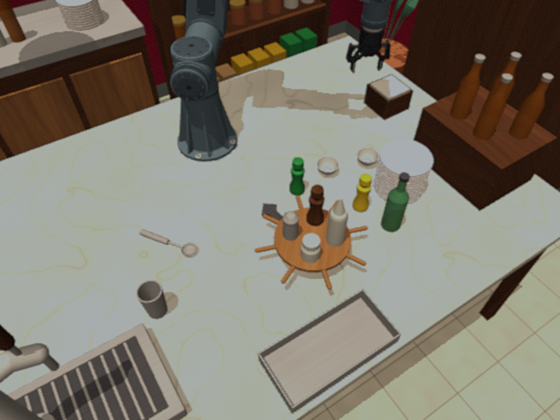

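View pics/t0.png

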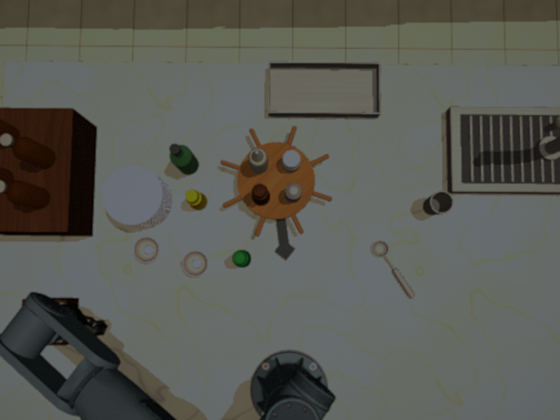

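```bash
python3 - <<'E'
from h import *
t=cv2.imread('pics/t0.png'); s=cv2.imread('pics/s0.png')
a=cv2.resize(t[115:275,140:350],None,fx=3.5,fy=3.5,interpolation=cv2.INTER_CUBIC); a=np.clip(a*1.8,0,255).astype('uint8')
cv2.imwrite('pics/c1.png',a)
cv2.imwrite('pics/c2.png',cv2.resize(s[140:300,230:430],None,fx=3.7,fy=3.7,interpolation=cv2.INTER_CUBIC))
E
```

```text
(no output)
```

View pics/c1.png

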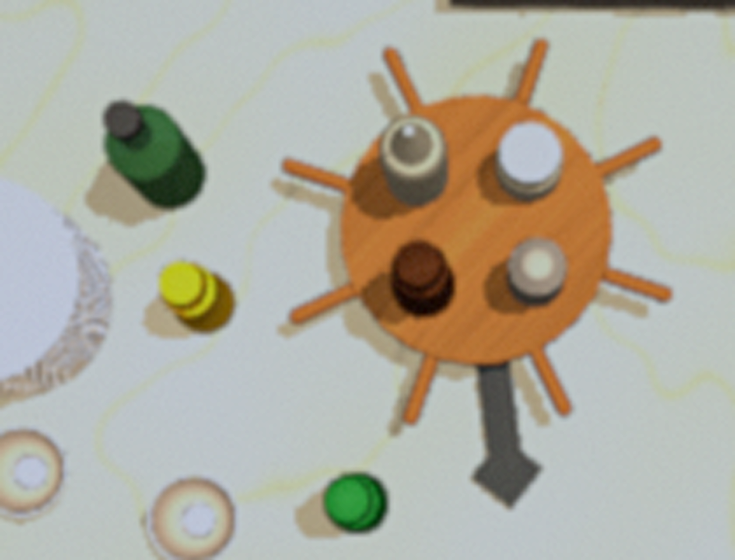

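View pics/c2.png

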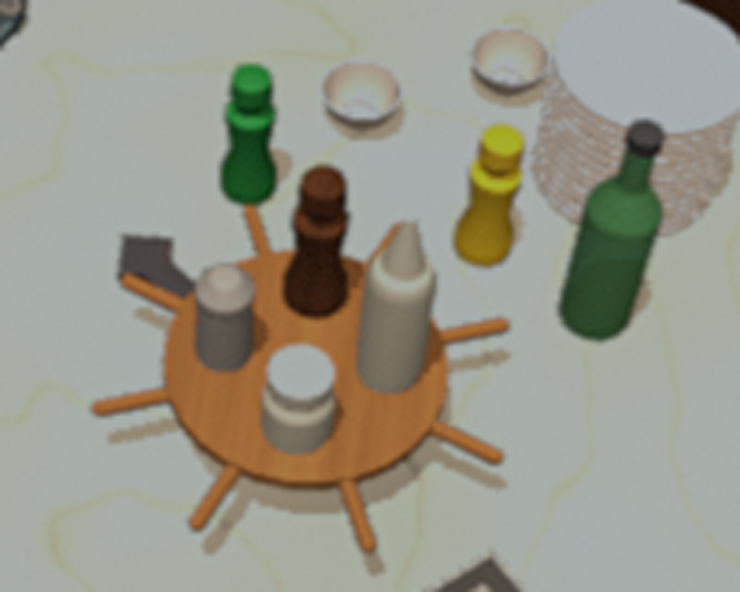

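```bash
cat > meas.py <<'E'
from h import *
from scipy import ndimage
def meas(p,verbose=True):
    hsv=cv2.cvtColor(p,cv2.COLOR_RGB2HSV)
    m=((hsv[...,0]<18)&(hsv[...,1]>130)&(hsv[...,2]>60)).astype('uint8'); m[:,:200]=0;m[:,350:]=0;m[:115]=0;m[235:]=0
    cv2.imwrite('pics/mask.png',m*255)
    i,f=info('top')
    v,u=np.nonzero(m)
    P=np.array([px2plane('top',a,b,.06)[:2] for a,b in zip(u,v)])
    # centre from rim: pegs' symmetric; use opened mask hull at z .07
    mo=cv2.morphologyEx(m,cv2.MORPH_CLOSE,np.ones((25,25),np.uint8)); mo=cv2.morphologyEx(mo,cv2.MORPH_OPEN,cv2.getStructuringElement(cv2.MORPH_ELLIPSE,(25,25)))
    c=max(cv2.findContours(mo,0,1)[0],key=cv2.contourArea)[:,0]
    Q=np.array([px2plane('top',a,b,.07)[:2] for a,b in c])
    A=np.c_[2*Q,np.ones(len(Q))]; x=np.linalg.lstsq(A,(Q**2).sum(1),rcond=None)[0]; C=x[:2]; r=np.sqrt(x[2]+C@C)
    return C,r,P
def pegs(P,C):
    d=P-C; rr=np.hypot(*d.T); k=(rr>.13)&(rr<.185); th=np.degrees(np.arctan2(d[k,1],d[k,0]))
    z=np.exp(1j*np.radians(8*th)); ph=np.degrees(np.angle(z.mean()))/8
    return ph%45, abs(z.mean()), sorted(set(np.round(((th-ph)/45).round()*45+ph,1)%360)), rr[k].max()
E
python3 - <<'E'
from meas import *
z=np.load('pics/t0.npz');p,d=z['p'],z['d']
C,r,P=meas(p); print('disc',C,r); print(pegs(P,C))
# refine via peg tips? tongue
hsv=cv2.cvtColor(p,cv2.COLOR_RGB2HSV)
g=(p.max(2)<75).astype('uint8'); g[:218]=0;g[265:]=0;g[:,268:300]*=1;g[:,:268]=0;g[:,300:]=0
v,u=np.nonzero(g); T=np.array([px2plane('top',a,b,.012)[:2] for a,b in zip(u,v)])
dd=T-C; print('tongue n',len(T),'maxr',np.hypot(*dd.T).max(),'ang',np.degrees(np.arctan2(*dd.mean(0)[::-1])), 'tip',dd[np.hypot(*dd.T).argmax()])
rr=np.hypot(*dd.T)
for lo,hi in((.12,.16),(.16,.19),(.19,.24)):
    k=(rr>lo)&(rr<hi); print(lo,np.degrees(np.arctan2(*dd[k].mean(0)[::-1])))
# items: nozzle tip top and others
for n,(u,v,h) in dict(nozzle=(140+409/3.5,115+133/3.5,.255),jar=(140+530/3.5,115+153/3.5,.145),mill=(140+419/3.5,115+262/3.5,.216),shaker=(140+538/3.5,115+262/3.5,.165)).items():
    q=px2plane('top',u,v,h)[:2]-C; print(n,np.hypot(*q),np.degrees(np.arctan2(q[1],q[0])))
for n,(u,v) in dict(glass=(432,208),spoon=(380,248),green=(241,258)).items(): print(n,px2plane('top',u,v,0.0))
print(robot.read_state()['clock'])
E
```

```text
Traceback (most recent call last):
  File "meas.py", line 9, in meas
    P=np.array([px2plane('top',a,b,.06)[:2] for a,b in zip(u,v)])
                ~~~~~~~~^^^^^^^^^^^^^^^
  File "h.py", line 8, in px2plane
    i,f=info(n); R=np.array(i['attitude']); o=np.array(i['position'])
        ~~~~^^^
  File "h.py", line 6, in info
    i=imaging.camera_info(n); f=210/np.tan(np.radians(i['vertical_fov'])/2); return i,f
ValueError: time passes only in moves, steps and waits
```

View pics/mask.png

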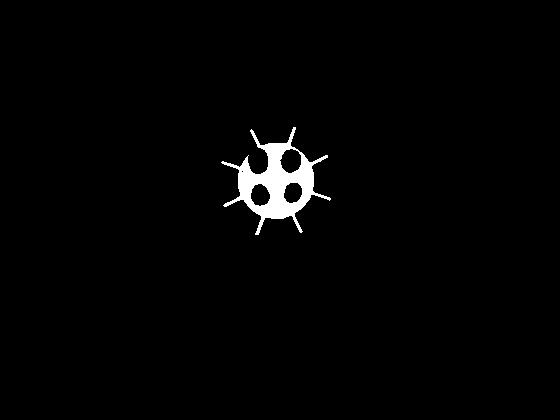

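```bash
sed -i 's/^def info(n):/import functools\n@functools.lru_cache\ndef info(n):/' h.py; sed -i 's/m\[235:\]=0/m[245:]=0/' meas.py
python3 - <<'E'
from meas import *
z=np.load('pics/t0.npz');p,d=z['p'],z['d']
C,r,P=meas(p); print('disc',C,r); print(pegs(P,C))
g=(p.max(2)<75).astype('uint8'); g[:218]=0;g[265:]=0;g[:,:268]=0;g[:,300:]=0
v,u=np.nonzero(g); T=np.array([px2plane('top',a,b,.012)[:2] for a,b in zip(u,v)])
dd=T-C; rr=np.hypot(*dd.T); print('tongue n',len(T),'maxr',rr.max(),'ang',np.degrees(np.arctan2(*dd.mean(0)[::-1])), 'tip',dd[rr.argmax()])
for lo,hi in((.12,.16),(.16,.19),(.19,.24)):
    k=(rr>lo)&(rr<hi); print(lo,k.sum(),np.degrees(np.arctan2(*dd[k].mean(0)[::-1])))
for n,(u,v,h) in dict(nozzle=(140+409/3.5,115+133/3.5,.255),jar=(140+530/3.5,115+153/3.5,.145),mill=(140+419/3.5,115+262/3.5,.216),shaker=(140+538/3.5,115+262/3.5,.165)).items():
    q=px2plane('top',u,v,h)[:2]-C; print(n,np.hypot(*q),np.degrees(np.arctan2(q[1],q[0])))
for n,(u,v) in dict(glass=(432,208),spoon=(380,248),green=(241,258)).items(): print(n,px2plane('top',u,v,0.0))
print(robot.read_state()['clock'])
E
```

```text
disc [0.615407   0.04497667] 0.11480510132943333
(np.float64(26.411066929198316), np.float64(0.9866499167833038), [np.float64(26.4), np.float64(71.4), np.float64(116.4), np.float64(161.4), np.float64(206.4), np.float64(251.4), np.float64(296.4), np.float64(341.4)], np.float64(0.17317992156841897))
tongue n 452 maxr 0.23206444474717855 ang -172.1487080418324 tip [-0.22966815 -0.03326331]
0.12 132 -172.08364155616644
0.16 101 -172.06718700472223
0.19 178 -172.20393037242278
nozzle 0.06352076736361041 49.09575782335979
jar 0.06686977111324234 -41.95189221791276
mill 0.06443866740150003 140.7103465027195
shaker 0.0659989850814597 -129.08715432648796
glass [ 0.54567484 -0.4339889   0.        ]
spoon [ 0.42189202 -0.27386752  0.        ]
green [0.38773813 0.14811358 0.        ]
0.1
```

```bash
cat > arc.py <<'E'
from meas import *
C=np.array([.6154,.0450]); FRONT=187.85
def pose(a,r,z,sgn):
    t=np.radians(a); d=np.array([np.cos(t),np.sin(t)])
    x=np.array([*(sgn*d),0]); y=np.array([0,0,-1.]); 
    return np.array([*(C+r*d),z]), np.c_[x,y,np.cross(x,y)]
def sweep(a0,a1,r,z,sgn,vel,step=12):
    n=max(1,int(np.ceil(abs(a1-a0)/step)))
    for a in np.linspace(a0,a1,n+1)[1:]:
        robot.movel(*pose(a,r,z,sgn),vel=vel)
        s=robot.read_state(); print('a %.1f F %s clk %.1f'%(a,np.round(s['ft_force'],1),s['clock']))
E
python3 - <<'E'
from arc import *
print(robot.inverse_kinematics([.232,.526,.4],np.array(robot.read_state()['eef_rot'])))
for sg in(1,-1):
  for a,r,z in((190,.245,.3),(190,.245,.035),(190,.155,.035),(220,.155,.035),(250,.155,.035),(250,.245,.035)):
    q=robot.inverse_kinematics(*pose(a,r,z,sg)); print(sg,a,r,None if q is None else np.round(q,0))
E
```

```text
[ 5.43759588e+01  5.57114602e+00  7.83604907e+01 -1.18879121e-03
  9.61586750e+01 -1.18602634e+01]
1 190 0.245 [-18. -21. 113.   0.  88. 152.]
1 190 0.245 [-18.   2. 128.  -0.  50. 152.]
1 190 0.155 [-12.  13. 116.  -0.  52. 158.]
1 220 0.155 [-20.  17. 110.  -0.  53. 120.]
1 250 0.155 [-22.  24. 100.  -0.  56.  88.]
1 250 0.245 [-31.  23. 101.  -0.  56.  79.]
-1 190 0.245 [-18. -21. 113.  -0.  88. -28.]
-1 190 0.245 [-18.   2. 128.  -0.  50. -28.]
-1 190 0.155 [-12.  13. 116.  -0.  52. -22.]
-1 220 0.155 [-20.  17. 110.  -0.  53. -60.]
-1 250 0.155 [-22.  24. 100.  -0.  56. -92.]
-1 250 0.245 [ -31.   23.  101.   -0.   56. -101.]
```

```bash
python3 - <<'E'
from arc import *
robot.movel([.232,.526,.38],vel=.25)
robot.gripper_to(0.0,force=20)
robot.goto(*pose(191,.245,.25,-1))
robot.movel(*pose(191,.245,.038,-1),vel=.15)
s=robot.read_state(); print(s['clock'],s['position'],s['width'],s['ft_force'])
robot.movel(*pose(191,.155,.038,-1),vel=.1)
s=robot.read_state(); print(s['clock'],s['position'],s['ft_force'])
sweep(191,215,.155,.038,-1,.06)
snap('scene','s1'); snap('top','t1')
p=np.load('pics/t1.npz')['p']; c,r,P=meas(p); print(c,r,pegs(P,C))
E
```

```text
5.2 [ 0.37548651 -0.00190025  0.03856253] -0.0017105951123231446 [-0.00633783 -0.2763849   0.44077873]
6.25 [0.46254548 0.0155104  0.03778024] [ 0.18394032 -0.04007793  0.62751017]
a 203.0 F [-0.5 -0.2  1.1] clk 6.9
a 215.0 F [-0.1  0.7  0.1] clk 7.6
[0.62533423 0.05310852] 0.11359896101899739 (np.float64(41.44592916830511), np.float64(0.9866724879522168), [np.float64(41.4), np.float64(86.4), np.float64(131.4), np.float64(176.4), np.float64(266.4), np.float64(311.4), np.float64(356.4)], np.float64(0.17359858468343523))
```

View pics/s1.png

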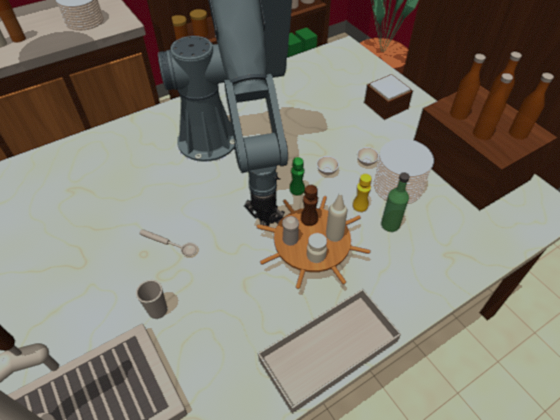

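View pics/t1.png

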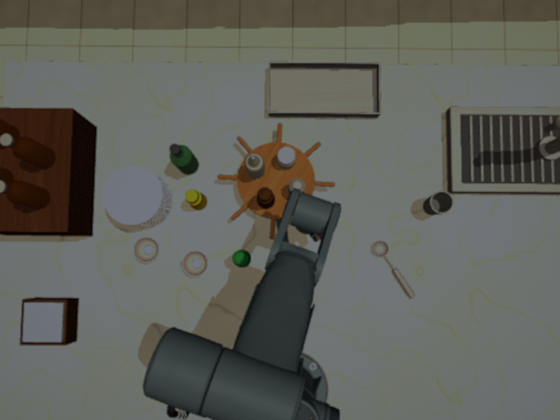

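```bash
python3 - <<'E'
from arc import *
sweep(215,246,.155,.038,-1,.08)
robot.movel(*pose(244,.155,.038,-1),vel=.05)
robot.movel(*pose(244,.245,.038,-1),vel=.15)
robot.movel(*pose(218,.26,.038,-1),vel=.2)
robot.movel(*pose(191,.245,.038,-1),vel=.2)
snap('scene','s2'); p,_=snap('top','t2')
c,r,P=meas(p); print(c,r,pegs(P,C)); print(robot.read_state()['clock'])
E
```

```text
a 225.3 F [-0.1  0.3 -0.1] clk 8.2
a 235.7 F [-0.2 -0.7 -0.2] clk 8.7
a 246.0 F [ 0.2 -0.3  0.1] clk 9.2
[0.61559237 0.04499199] 0.1152972673931435 (np.float64(27.863406191871125), np.float64(0.9859500742630953), [np.float64(27.9), np.float64(72.9), np.float64(117.9), np.float64(162.9), np.float64(207.9), np.float64(252.9), np.float64(297.9), np.float64(342.9)], np.float64(0.17388452141222022))
11.8083
```

View pics/s2.png

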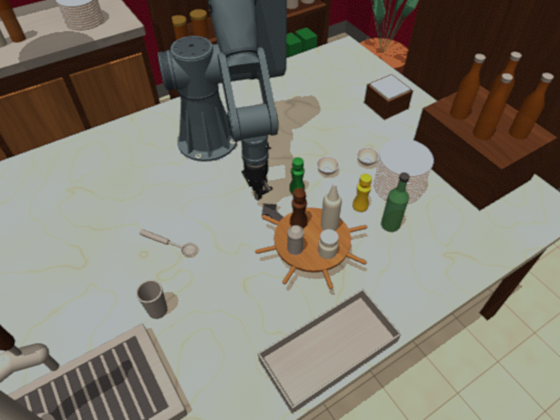

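View pics/t2.png

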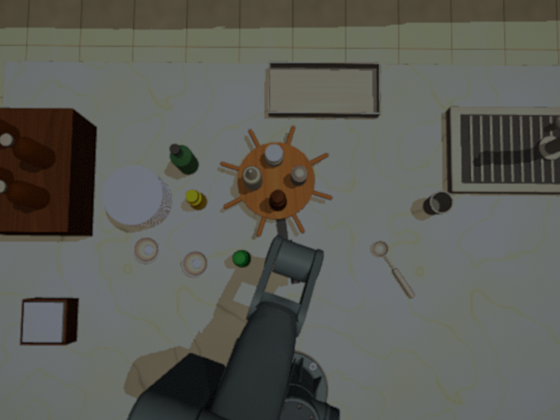

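```bash
python3 - <<'E'
from arc import *
robot.movel(*pose(191,.155,.038,-1),vel=.1)
sweep(191,247.5,.155,.038,-1,.08)
robot.movel(*pose(245,.155,.038,-1),vel=.05)
robot.movel(*pose(245,.245,.038,-1),vel=.15)
robot.movel(*pose(218,.26,.038,-1),vel=.2)
robot.movel(*pose(191,.245,.038,-1),vel=.2)
snap('scene','s3'); p,_=snap('top','t3')
c,r,P=meas(p); print(c,r,pegs(P,C)); print(robot.read_state()['clock'])
E
```

```text
a 202.3 F [0.4 0.  0. ] clk 13.4
a 213.6 F [ 0.3 -0.5 -0.1] clk 13.9
a 224.9 F [ 0.  -0.2  0.1] clk 14.5
a 236.2 F [-0.1  0.3 -0.5] clk 15.0
a 247.5 F [-0.2  0.1  0.1] clk 15.5
[0.61552879 0.04491978] 0.11575710730617311 (np.float64(29.33690877260103), np.float64(0.9865708856230232), [np.float64(29.3), np.float64(74.3), np.float64(119.3), np.float64(164.3), np.float64(209.3), np.float64(254.3), np.float64(299.3), np.float64(344.3)], np.float64(0.1730135270105142))
18.1417
```

View pics/s3.png

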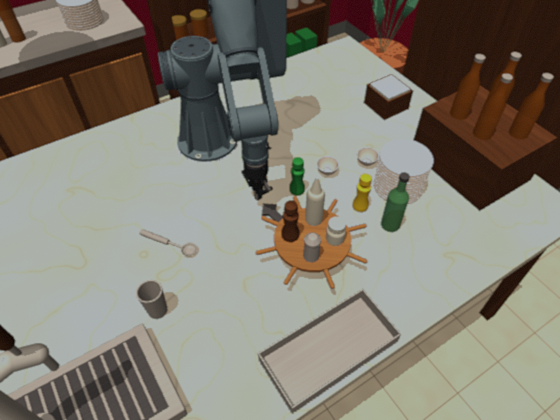

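```bash
python3 - <<'E'
from arc import *
robot.movel(*pose(192,.155,.038,-1),vel=.1)
sweep(192,243,.155,.038,-1,.08)
sweep(243,248.4,.155,.038,-1,.03)
robot.movel(*pose(245,.155,.038,-1),vel=.05)
robot.movel(*pose(245,.26,.038,-1),vel=.15)
robot.movel(*pose(245,.30,.20,-1),vel=.2)
robot.goto([.25,-.40,.35],pose(245,.3,.2,-1)[1])
snap('scene','s4'); p,_=snap('top','t4')
c,r,P=meas(p); print(c,r,pegs(P,C),pegs(P,c)[0])
g=(p.max(2)<75).astype('uint8'); g[:222]=0;g[265:]=0;g[:,:268]=0;g[:,300:]=0
v,u=np.nonzero(g); T=np.array([px2plane('top',a,b,.012)[:2] for a,b in zip(u,v)])-C; rr=np.hypot(*T.T)
for lo,hi in((.12,.19),(.19,.24)):
    k=(rr>lo)&(rr<hi); print(lo,k.sum(),np.degrees(np.arctan2(*T[k].mean(0)[::-1]))%360)
s=robot.read_state();print(s['clock'],s['position'])
cv2.imwrite('pics/c4.png',cv2.resize(np.clip(cv2.imread('pics/t4.png')[115:275,140:350]*1.8,0,255).astype('uint8'),None,fx=3.5,fy=3.5,interpolation=cv2.INTER_CUBIC))
E
```

```text
a 202.2 F [-0.4 -0.9 -0.7] clk 19.7
a 212.4 F [ 0.1  0.7 -0.1] clk 20.2
a 222.6 F [-0.3  0.7 -0.4] clk 20.7
a 232.8 F [ 0.3  0.6 -0.4] clk 21.2
a 243.0 F [ 0.3  0.  -0.5] clk 21.6
a 248.4 F [-0.   0.4  0.3] clk 22.3
[0.61579468 0.04526632] 0.11585370458554284 (np.float64(29.861179261380926), np.float64(0.9864307532459797), [np.float64(29.9), np.float64(74.9), np.float64(119.9), np.float64(164.9), np.float64(209.9), np.float64(254.9), np.float64(299.9), np.float64(344.9)], np.float64(0.1734401031138573)) 29.85932684706834
0.12 224 187.95963269867846
0.19 171 187.80621186141903
25.8 [ 0.25082809 -0.39924431  0.34905309]
```

View pics/s4.png

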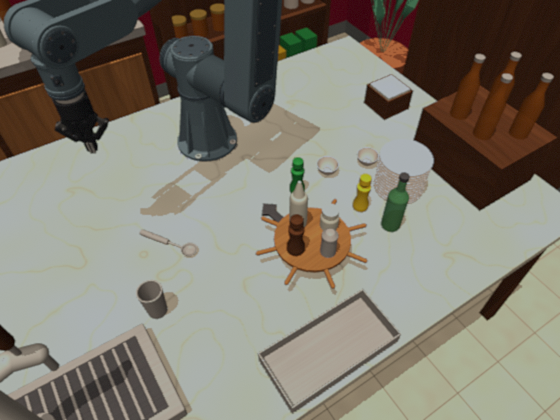

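View pics/c4.png

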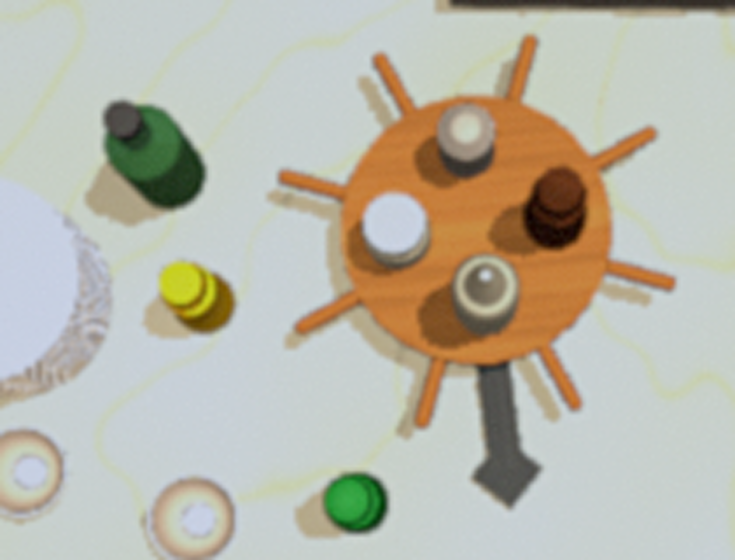

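```bash
python3 - <<'E'
from arc import *
for n,(u,v,h) in dict(nozzle=(140+486/3.5,115+274/3.5,.255),jar=(140+395/3.5,115+226/3.5,.145),mill=(140+559/3.5,115+188/3.5,.216),shaker=(140+466/3.5,115+132/3.5,.165)).items():
    q=px2plane('top',u,v,h)[:2]-C; print(n,np.hypot(*q),np.degrees(np.arctan2(q[1],q[0]))%360)
robot.hold(.5); p,_=snap('top','t5'); c,r,P=meas(p); print(pegs(P,C)[0])
a=cv2.imread('pics/t0.png').astype(int); b=cv2.imread('pics/t5.png').astype(int)
D=abs(a-b).max(2)
for n,(x0,x1,y0,y1) in dict(left=(100,218,125,275),green=(228,255,245,272),spoon_glass=(360,460,185,305)).items(): print(n,(D[y0:y1,x0:x1]>40).sum())
robot.sign_off()
E
```

```text
nozzle 0.06489961410435632 189.29522027294004
jar 0.06395148255470075 99.56147167158416
mill 0.06617343910835055 277.17934073226445
shaker 0.062473423242769055 6.120781510922078
29.85188709494596
left 0
green 0
spoon_glass 12
the job is handed in; nothing more can be done
```

The squeeze bottle now stands at the front of the carousel, in line with the pointer tongue, and the job is handed in.

I turned the carousel about 138.5° counter-clockwise. That took three slow pushes on the rim pegs at the front right with closed fingers. Then I backed the fingers out and moved the arm away; the clock read about 26 s.

Last checks:
- **Alignment:** From the peg angles, the bottle's spot is at 187.4° and the tongue is at 187.9°, so it is about 0.5° off (roughly 0.5 mm). The nozzle tip, picked by eye, read 189.3°, about 1.4° to the other side. That is within the error of picking a pixel by hand, since the same reading before the first push was 0.2° off.
- **Items on the disc:** All four are upright and 62–66 mm from the axis, where 66 mm is expected. They are still about 90° apart, to within a few degrees.
- **At rest:** The disc did not move between the last two pictures, taken about half a second apart. The measured tool forces were about 1 N or less.
- **Rest of the counter:** Before and after pictures show no change around the bowls, the plates, the oil bottle, or the green and yellow bottles. Around the spoon and cup 12 pixels changed; I took this for a shadow from the arm and did not check further.

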